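Park the spray can in its bay and bar it in

ROBOT

A 6-joint arm with a two-finger parallel gripper is mounted at the origin on the work surface. World frame = base frame: x ahead of the robot, y to its left, z up, the work surface at z = 0. Lengths are in m, angles in rad, forces in N, time in s.
With the tool pointing down it reaches from about 0.375 to 0.75 m from the base axis. Payload 9 kg.
Tool frame: the origin (TCP) lies midway between the tips of the shut fingers; the grasp point (between the pads) lies 19 mm behind it (grip_point_offset is the distance from the TCP to the grasp point, in m); z points along the fingers, y is the line along which they close (so a half turn about z gives the same grasp; the last joint's range is limited). The gripper opens to 85 mm and grips with 20 to 120 N. Pads are 22 mm wide; open, the fingers measure 114 mm over their backs; the gripper's body (76 mm by 85 mm) begins 54 mm behind the grasp point. The pads swing forward as they close: fully open they stand 13 mm farther back than shut.
Start: joints at [1.122, 0.104, 0.097, 1.564, 0, 1.353], TCP at [0.137, 0.584, 0.231] pointing down, gripper open.
Joint ranges: [-2.99, 2.99], [-0.84, 1.86], [-1.1, 1.16], [-1.84, 2.11], [-1.51, 1.56], [-3.14, 3.14]. Speed limits (rad/s): [2.22, 2.22, 2.57, 3.14, 3.14, 3.14].

INTERFACE

Orientations are given as a unit quaternion [x, y, z, w].
In Python, from plant import * gives the robot as it stands. The module is installed in compiled form; this text tells all that it offers.
- The arm moves only by the tool apply_moves, never from a script. Its argument "commands" is a list of rows, each an object of numbers: "x", "y", "z": the shift along the tool's x, y, z in units of 40 mm (1.0 is 40 mm); "rx", "ry", "rz": the turn, a rotation vector about the tool's x, y, z in degrees; "hand": the closure, from 0 (fully open) to 1 (shut). A call has exactly 5 rows; each row is the pose to reach, as a shift and turn from the pose commanded when the call began, along the tool's axes at that moment; what a row does not reach only later rows make up. A row lasts 1/8 s, in which the tool goes at most 62.5 mm and 10.7 degrees, less where a joint would pass 70% of its speed; a pose out of reach is approached as far as the arm can. A call with a gripper value outside its range is refused whole. The fingers move at their own pace and stop on an object; "squeeze" is the grip in N (left out, the last holds). Time passes only in rows, so rows that repeat a pose let the fingers close, or fill a call up. It gives the time, the measured TCP pose, the force and the opening at its end, in the units of the state.
- get_obs(): the state, without advancing time (a new reading comes with each control period).
- read_camera(name): name is "scene" or "top"; returns the picture (384x512x3 uint8, red, green, blue); there is no depth.
- get_calibration(name): a dict with "mtx" (3x3 intrinsics, pixels), "R" (3x3) and "t" (3): a world point X has camera coordinates R X + t. Camera axes: x right, y down, z forward; pixel columns grow to the right and rows downward; lengths in m; the calibration is good to about 2 mm. A picture is of the moment at which its call begins. get_calibration takes no time and is no camera call.
- job_done(): hands the job in, once; it reports no verdict.
The state is a dict: "time_s": time; "joints": joint angles; "dq": joint speeds; "joint_efforts": joint torques, N m; "tcp_pos": TCP position; "ee_rot": TCP orientation; "contact_force": force on the tool from outside, world axes, zero at the start; "wrist_torque": the same for the moment, N m; "finger_gap": finger opening in m.
Only numpy, scipy, OpenCV 4.12 (cv2) and the standard library are available. Lean on these libraries where they do the work, as an engineer would, in place of code of your own. Each camera call takes 0.05 s, during which the arm holds its last target. There are 200 camera calls.

TASK

Push the tall yellow spray can low down so that it slides, upright, across the bench and fully home against the back of the blue bay; then push the red tab so that the steel bar slides fully shut across the bay's mouth behind the can. Use the fingers only to push, gently: never tip, pinch or lift the can, and leave everything else on the bench where it is.

Things in the scene. Friction and masses are not known exactly. Their poses are not given: they have to be found in the camera images.
- can: Yellow spray can, black cap, standing: 65 mm across up to 165 mm, 222 mm tall in all, 0.27 to 0.47 kg, mass evenly spread. Origin at the centre of its underside, z up along it; its yaw means nothing. It slides (1 to 4 N) when pushed below about 40 mm above the bench and tips when pushed much higher. It is thin: a push or squeeze above 40 N dents it and fails.
- bay: Blue bay, fixed. Origin on the bench top where the centre of the can's underside stands when fully home. +x points inwards (the way the can goes in), z up. Rigid back stop, face at x = +32.5 mm; two side walls, x = -25 to +40 mm, inner faces at y = +-45, outer +-51 mm; all 35 mm tall. No floor or sill: the can slides on the bench.
- bay_mouth (a point): Middle of the bay's open mouth, on the bench top, at bay x = -40 mm, y = 0; axes as the bay's. Before it (bay -x) is free bench. On its +y side stands the bar's blue guide, 45 mm tall, at bay x = -52 to -32 mm, y = +53 to +168 mm.
- bar (a joint): Position of the steel bar in m: 0 fully open, 0.09 fully shut (a stop); begins at 0 to 0.012. It slides towards the bay's -y, stays where left, takes about 3 N. It is 8 mm thick (bay x = -48 to -40 mm), 27 to 41 mm above the bench; its tip is at bay y = +48 mm open, -42 mm shut. It passes 7 mm behind a can that is fully home.
- bar_tab (a point): Centre of the push face of the bar's red upright tab, 55 mm above the bench, moving with the bar; axes as the bay's. At bay x = -83 mm, y = +145 mm minus the bar position. The tab is 36 mm wide (bay x), 10 mm thick (bay y), from 28 to 76 mm above the bench; the push face looks to the bay's +y: push it towards the bay's -y.
- tape: roll of blue tape, 96 mm across, 48 mm tall, lying flat; origin under its centre. To be left alone.
- oil_bottle: green bottle with a red cap, 60 mm across, 170 mm tall, standing; origin under its centre. To be left alone.
- v_block: aluminium V-block 50 x 70 x about 45 mm; origin under its centre. To be left alone.
- fitting: small brass pipe fitting, 40 mm across, 48 mm tall, standing; origin under its centre. To be left alone.
- magnet: square red welding magnet, 90 x 90 x 20 mm, lying flat; origin under its centre. To be left alone.
- brush: hand brush lying on the bench, not more than 60 mm tall; origin under its middle, handle to its -x. To be left alone.
- mug: white mug, 80 mm across, 90 mm tall, standing; origin under its centre. To be left alone.
Not all that is in view belongs to the job. Of the things that look like the can, the larger one is meant.

How it is judged:
On the way, in this order (a step that is already met when the one before it is completed fails the run):
1. the can stands fully home in the bay while the bar is still open (x of can in the frame of bay between -0.006 and 0.006 m and y of can in the frame of bay between -0.018 and 0.018 m and angle between can's own z axis and vertical below 0.06 rad and height (world z) of can below 0.006 m and value of joint bar below 0.04 m), for 0.2 s.
2. the bar is pushed fully shut across the mouth (value of joint bar above 0.082 m), for 0.2 s.
At the end, for the whole second after the job is handed in: The can stands upright on the bench, at rest, within 6 mm of fully home against the bay's back stop and between its side walls, and the bar is shut to within 8 mm of its stop, at rest (x of can in the frame of bay between -0.006 and 0.006 m and y of can in the frame of bay between -0.018 and 0.018 m and angle between can's own z axis and vertical below 0.06 rad and height (world z) of can below 0.006 m and linear speed of can below 0.01 m/s and angular speed of can below 0.1 rad/s and value of joint bar above 0.082 m and velocity of joint bar below 0.01 m/s); the robot touches nothing.
It fails at once if the can tipped by more than 15 degrees (angle between can's own z axis and vertical above 0.26 rad).
It fails at once if the can lifted off the bench (height (world z) of can above 0.012 m).
It fails at once if the can pushed or squeezed with more than 40 N (contact force between the fingers and can above 40 N).
It fails at once if another thing on the bench disturbed (moved more than 25 mm) (distance of any of tape, oil_bottle, v_block, fitting, magnet, brush, mug from where it was at the start of the episode above 0.025 m).
It also fails if it takes over 64 s, if anything falls off the work surface, if the arm or the gripper's body presses on something with over 40 N, if the wrist force passes 120 N, or if a joint passes its speed limit or range.

## Working session

There is one attempt and no reset: what is moved stays moved. The work goes in short steps, Python scripts to look and compute and a tool call to move; the robot and the scene stay as the last step left them, time stands still between calls to the robot, and variables do not carry over. Pictures are saved under pics/ and viewed, on a budget of 10 in all, crops included, one or two more only if the job needs it, and the job is handed in when it is done.

Besides the shell and the picture viewer there is one more tool, called as a command line: name --argument value ..., lists and objects as JSON in quotes. apply_moves: Moves the arm, as the interface text tells. Its arguments: {"type":"object","properties":{"commands":{"type":"array","items":{"type":"object","properties":{"x":{"type":"number"},"y":{"type":"number"},"z":{"type":"number"},"rx":{"type":"number"},"ry":{"type":"number"},"rz":{"type":"number"},"hand":{"type":"number"}}}},"squeeze":{"type":"number"}},"required":["commands"]}

```bash
mkdir -p pics
python3 - <<'E'
from plant import *
import cv2
o=get_obs();print(o)
for n in("scene","top"):
    im=read_camera(n);cv2.imwrite(f"pics/{n}0.png",im[:,:,::-1])
    c=get_calibration(n);print(n,c)
E
```

```text
{'time_s': 0.0, 'joints': array([ 1.12232985e+00,  1.04731187e-01,  9.64539696e-02,  1.56389088e+00,
       -1.62228562e-05,  1.35310933e+00]), 'dq': array([ 0.00106666,  0.00095589,  0.00053772,  0.00075984, -0.00126638,
        0.00067493]), 'joint_efforts': array([-2.06348726e-03, -5.56931698e+01,  5.03648186e+01,  1.67878956e-02,
       -4.27495725e-04, -2.44451337e-05]), 'tcp_pos': array([0.13707986, 0.58378407, 0.23049523]), 'ee_rot': array([ 1.15133815e-01,  9.93349754e-01, -6.50843366e-04, -2.16586669e-04]), 'contact_force': array([1.02429524, 0.16158775, 0.14071962]), 'wrist_torque': array([-0.02475302,  0.06306049,  0.00649253]), 'finger_gap': 0.0855523286685927}
scene {'mtx': array([[409.00429897,   0.        , 258.69973939],
       [  0.        , 409.00429897, 195.77954752],
       [  0.        ,   0.        ,   1.        ]]), 'R': array([[-0.69816596,  0.71592153, -0.00454472],
       [ 0.53590918,  0.5183878 , -0.66638986],
       [-0.47472692, -0.46768627, -0.74558964]]), 't': array([ 0.42800262, -0.22144463,  1.43687375])}
top {'mtx': array([[473.47827978,   0.        , 260.17445423],
       [  0.        , 473.47827978, 185.8912493 ],
       [  0.        ,   0.        ,   1.        ]]), 'R': array([[-0.02060149, -0.99962846, -0.01784737],
       [-0.9822421 ,  0.02356637, -0.18613189],
       [ 0.18648333,  0.01369585, -0.98236266]]), 't': array([-0.02245166,  0.55191207,  1.22470774])}
```

View pics/scene0.png

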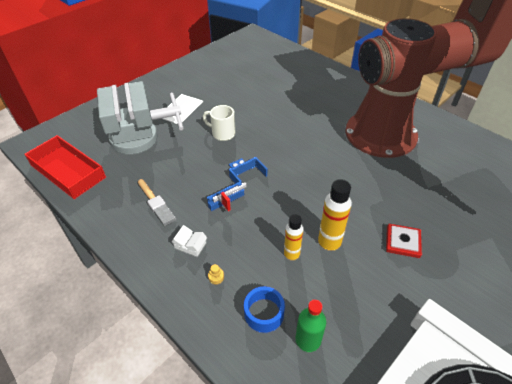

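View pics/top0.png

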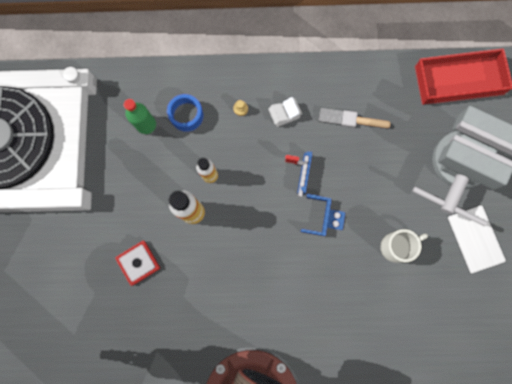

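The top view shows the big can at about (187,207) and the small look-alike at (207,170). The bay is at (317,215) with its mouth facing left (world +y). The bar guide is at (305,173) and the red tab at (292,159). The bench between the can and the bay is clear. Next I measure these.

```bash
cat > h.py <<'E'
import numpy as np,cv2
from plant import *
def ray(n,uv,z):
    c=get_calibration(n);R=c["R"];C=-R.T@c["t"]
    d=R.T@np.linalg.inv(c["mtx"])@np.array([uv[0],uv[1],1.])
    return (C+d*(z-C[2])/d[2])[:2]
def proj(n,X):
    c=get_calibration(n);p=c["mtx"]@(c["R"]@np.asarray(X,float)+c["t"]);return p[:2]/p[2]
def mask(im,lo,hi,box):
    h=cv2.cvtColor(im,cv2.COLOR_RGB2HSV);m=cv2.inRange(h,lo,hi);k=np.zeros_like(m)
    u0,u1,v0,v1=box;k[v0:v1,u0:u1]=m[v0:v1,u0:u1];return k
E
python3 - <<'E'
from h import *
t=cv2.imread("pics/top0.png")[:,:,::-1].copy();s=cv2.imread("pics/scene0.png")[:,:,::-1].copy()
def comps(n,im,lo,hi,box,zs,ms=15):
    k=mask(im,lo,hi,box)
    N,L,st,c=cv2.connectedComponentsWithStats(k)
    for i in range(1,N):
        if st[i,4]>=ms: print(n,st[i],c[i].round(1),[ray(n,c[i],z).round(4) for z in zs])
    return k
print("cap");comps("top",t,(0,0,0),(180,255,45),(165,200,185,215),[.222,.2])
comps("scene",s,(0,0,0),(180,255,45),(320,360,175,210),[.222,.2])
print("yellow");comps("top",t,(12,120,90),(35,255,255),(165,215,185,235),[0.05])
comps("scene",s,(12,120,90),(35,255,255),(310,360,195,260),[0.05])
print("blue");k=comps("top",t,(100,120,50),(125,255,255),(280,350,140,245),[.035])
print("red");comps("top",t,(0,150,90),(8,255,255),(275,310,140,170),[.076,.055]);comps("top",t,(172,150,90),(180,255,255),(275,310,140,170),[.076])
for v in range(148,242,2):
    r=np.where(k[v])[0]
    if len(r): print(v,"".join('#' if k[v,u] else '.' for u in range(290,350)))
cv2.imwrite("pics/crop.png",cv2.resize(t[140:245,160:350],None,fx=4.2,fy=4.2,interpolation=cv2.INTER_CUBIC)[:,:,::-1])
E
```

```text
cap
top [177 197  12  12  31] [184.5 204.3] [array([0.4796, 0.1392]), array([0.483 , 0.1431])]
scene [331 181  19  22 306] [340.3 191.6] [array([0.5102, 0.1663]), array([0.4918, 0.1565])]
yellow
top [182 201  19  19 114] [193.9 212.8] [array([0.4826, 0.1442])]
top [195 209   9  14  28] [200.2 217.2] [array([0.4703, 0.1271])]
scene [324 204  26  14 149] [335.4 212.4] [array([0.4387, 0.1268])]
scene [321 212  27  25 398] [332.7 225.9] [array([0.4815, 0.1501])]
scene [318 231  25  20 242] [328.9 242.5] [array([0.5319, 0.1764])]
blue
top [302 152  10  41  95] [307.  170.8] [array([ 0.5934, -0.1638])]
top [301 194  44  42 406] [326.4 216.3] [array([ 0.4669, -0.2109])]
red
top [286 156  12   7  64] [291.6 158.9] [array([ 0.618 , -0.1204]), array([ 0.6232, -0.1215])]
152 ..................###.......................................
154 ...............######.......................................
156 ...................###......................................
158 ...................##.......................................
160 ...................##.......................................
162 
[... 1700 characters left out ...]
.........................########........####.....
216 ...................................########........###......
218 ...................................##########.....####......
220 ..................................#########.....######......
222 ..................................########........####......
224 ..................................########........###.......
226 .................................##########......####.......
228 .................................####........#######........
230 ...........######................###........................
232 ................############....####........................
234 ...........................#########........................
```

View pics/crop.png

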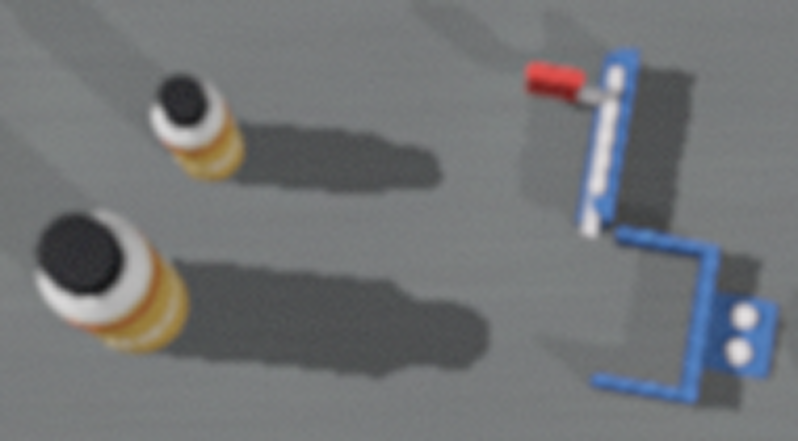

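The crop shows the bay's top corners clearly. The outer back corners are at about (331.0,198.8) and (325.2,235.2), and the wall ends at (306.7,195.2) and (301,230). The cap centre is at about (179,200.5). The bar tip sticks out at (300.5,195.5).

Run:
```python
from h import *
P=np.array([ray("top",p,.035) for p in[(330.95,198.8),(325.2,235.2),(306.7,195.2),(300.95,230.)]])
B=np.array([[.04,.051],[.04,-.051],[-.025,.048],[-.025,-.048]])
print(P.round(4))
b0=B.mean(0);p0=P.mean(0);H=(B-b0).T@(P-p0);th=np.arctan2(H[0,1]-H[1,0],H[0,0]+H[1,1])
R=np.array([[np.cos(th),-np.sin(th)],[np.sin(th),np.cos(th)]]);o=p0-R@b0
print("bay",o,np.degrees(th),"res mm",(1e3*((B@R.T+o)-P)).round(1))
tb=lambda p:(R.T@(np.asarray(p)-o)).round(4)
print("tab",tb(ray("top",(291.6,158.9),.072)),"tip",tb(ray("top",(300.5,195.5),.041)))
# can
c1=ray("top",(179,200.5),.22)
c=get_calibration("scene");C=-c["R"].T@c["t"]
f=ray("scene",(331,250),0);d=f-C[:2];c2=f+0*d
print("cap",c1,"front",f,"ctr",f-(C[:2]-f)/np.linalg.norm(C[:2]-f)*.0325)
for cc in(c1,): print("bay frame",tb(cc),proj("scene",[*cc,.222]),proj("scene",[*cc,0]),proj("top",[*cc,0]))
for n,lu in(("oil",(140,118)),("small",(212,178)),("tape",(185,113)),("vblk",(285,112)),("brush",(345,118))): q=ray("top",lu,.02);print(n,q.round(3),tb(q))
np.savez("bay.npz",R=R,o=o,th=th)
```

```text
[[ 0.5142 -0.2256]
 [ 0.4162 -0.2055]
 [ 0.5257 -0.1603]
 [ 0.4315 -0.1413]]
bay [ 0.47340796 -0.17581982] -101.56673277309994 res mm [[ 1.1  0.3]
 [-0.8  0.7]
 [-0.2 -0.6]
 [-0.1 -0.4]]
tab [-0.0832  0.1315] tip [-0.0423  0.0432]
cap [0.48924672 0.15251447] front [0.51507717 0.17828884] ctr [0.48620503 0.16336738]
bay frame [-0.3248 -0.0503] [340.94588381 183.89114595] [329.29763526 239.01868451] [193.72078647 212.8147375 ]
oil [0.763 0.305] [-0.5287  0.1871]
small [0.583 0.099] [-0.2912  0.0521]
tape [0.774 0.176] [-0.4049  0.2242]
vblk [ 0.77  -0.109] [-0.1245  0.2767]
brush [ 0.747 -0.278] [0.0457 0.2887]
```

```bash
cat >> h.py <<'E'
from scipy.spatial.transform import Rotation as Ro
bay=np.load("bay.npz")
def plan(pos,head,tilt=45):
    """row values (units 40 mm, deg) to reach pos with tool tilted forward along world heading (deg)"""
    o=get_obs();R0=Ro.from_quat(o["ee_rot"])
    h=np.radians(head);y=np.array([-np.sin(h),np.cos(h),0]);z=np.array([0,0,-1.]);x=np.cross(y,z)
    R1=Ro.from_matrix(np.c_[x,y,z])*Ro.from_euler("y",-tilt,degrees=True)
    s=R0.inv().apply(np.array(pos)-o["tcp_pos"])/.04;r=(R0.inv()*R1).as_rotvec(degrees=True)
    print("t",o["time_s"],"tcp",o["tcp_pos"].round(4),"F",o["contact_force"].round(1),"gap",round(o["finger_gap"],4),"j",o["joints"].round(2))
    print("shift",s.round(3),"turn",r.round(2))
E
python3 -c "
from h import *
plan([.493,.275,.2],-92.5)"
```

```text
t 0.1 tcp [0.1371 0.5838 0.2306] F [-0.9 -0.4 -0.2] gap 0.0854 j [1.12 0.1  0.1  1.56 0.   1.35]
shift [-10.428  -5.479   0.769] turn [ 30.96 -37.41  74.91]
```

apply_moves --commands '[{"x": -1.3,"y": -0.7,"z": 0,"rx": 3.5,"ry": -4.2,"rz": 8.3,"hand": 0.5},{"x": -2.6,"y": -1.4,"z": 0,"rx": 7,"ry": -8.4,"rz": 16.6,"hand": 0.5},{"x": -3.9,"y": -2.1,"z": 0,"rx": 10.5,"ry": -12.6,"rz": 25,"hand": 0.5},{"x": -5.2,"y": -2.8,"z": 0,"rx": 14,"ry": -16.8,"rz": 33.5,"hand": 0.5},{"x": -6.5,"y": -3.5,"z": 0,"rx": 17.5,"ry": -21,"rz": 42,"hand": 0.5}]' --squeeze 20

```text
time_s: 0.72
tcp_pos: [0.3593, 0.3871, 0.2313]
ee_rot: [0.459, 0.858, -0.168, 0.16]
contact_force: [-0.3, 1.3, 0.2]
finger_gap: 0.0427
```

```bash
python3 -c "
from h import *
plan([.493,.275,.2],-92.5)"
```

```text
t 0.725 tcp [0.3593 0.3871 0.2313] F [-0.3  1.3  0.2] gap 0.0427 j [ 0.8   0.24  0.18  1.76 -0.4   1.83]
shift [-3.482  1.455  2.322] turn [ 13.46 -16.25  32.67]
```

apply_moves --commands '[{"x": -0.9,"y": 0.4,"z": 0.6,"rx": 3.4,"ry": -4,"rz": 8,"hand": 0.5},{"x": -1.8,"y": 0.8,"z": 1.2,"rx": 6.8,"ry": -8,"rz": 16,"hand": 0.5},{"x": -2.6,"y": 1.1,"z": 1.7,"rx": 10,"ry": -12,"rz": 24,"hand": 0.5},{"x": -3.48,"y": 1.45,"z": 2.32,"rx": 13.5,"ry": -16.2,"rz": 32.7,"hand": 0.5},{"x": -3.48,"y": 1.45,"z": 2.32,"rx": 13.5,"ry": -16.2,"rz": 32.7,"hand": 0.5}]'

```text
time_s: 1.35
tcp_pos: [0.4931, 0.2741, 0.1943]
ee_rot: [0.667, 0.639, -0.28, 0.262]
contact_force: [-0.3, 0.5, 0.0]
finger_gap: 0.0428
```

Run:
```python
from h import *
plan([.493,.275,.02],-92.5)
a=read_camera("scene");b=read_camera("top")
cv2.imwrite("pics/a1.png",np.hstack([a[60:384,170:512],b[40:364,60:400]])[:,:,::-1])
```

```text
t 1.35 tcp [0.4931 0.2741 0.1943] F [-0.3  0.5  0. ] gap 0.0428 j [ 0.58  0.67  0.53  1.97 -0.61  2.37]
shift [3.105 0.031 3.058] turn [-0.43  0.15  0.23]
```

View pics/a1.png

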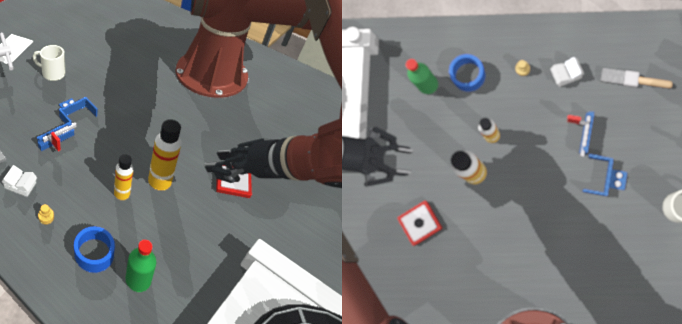

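The hand is tilted behind the can with the path clear. The can is at about (162,155) in the left panel. Now I go down.

apply_moves --commands '[{"x": 0.8,"y": 0,"z": 0.8,"hand": 0.5},{"x": 1.6,"y": 0,"z": 1.6,"hand": 0.5},{"x": 2.4,"y": 0,"z": 2.3,"hand": 0.5},{"x": 3.1,"y": 0,"z": 3.05,"hand": 0.5},{"x": 3.1,"y": 0,"z": 3.05,"hand": 0.5}]'

```text
$.commands[0]: bad value
```

Run:
```python
from h import *
plan([.491,.21,.02],-92.5)
```

```text
t 1.45 tcp [0.4921 0.2766 0.1985] F [-0.6  1.   0.5] gap 0.0427 j [ 0.59  0.67  0.53  1.97 -0.6   2.37]
shift [1.967 0.061 4.339] turn [-0.06 -0.14  0.31]
```

apply_moves --commands '[{"x": 0.8,"y": 0,"z": 0.8,"rx": 0,"ry": 0,"rz": 0,"hand": 0.5},{"x": 1.6,"y": 0,"z": 1.6,"rx": 0,"ry": 0,"rz": 0,"hand": 0.5},{"x": 2.4,"y": 0,"z": 2.3,"rx": 0,"ry": 0,"rz": 0,"hand": 0.5},{"x": 3.1,"y": 0,"z": 3.05,"rx": 0,"ry": 0,"rz": 0,"hand": 0.5},{"x": 3.1,"y": 0,"z": 3.05,"rx": 0,"ry": 0,"rz": 0,"hand": 0.5}]'

```text
time_s: 2.08
tcp_pos: [0.4898, 0.2789, 0.0245]
ee_rot: [0.665, 0.642, -0.277, 0.263]
contact_force: [-0.2, 1.2, 0.6]
finger_gap: 0.0423
```

Run:
```python
from h import *
plan([.491,.21,.02],-92.5)
```

```text
t 2.075 tcp [0.4898 0.2789 0.0245] F [-0.2  1.2  0.6] gap 0.0423 j [ 0.59  0.78  0.37  1.7  -0.6   2.37]
shift [-1.139  0.096  1.294] turn [-0.01 -0.1   0.44]
```

apply_moves --commands '[{"x": -0.4,"y": 0.05,"z": 0.5,"rx": 0,"ry": 0,"rz": 0.4,"hand": 0.5},{"x": -0.8,"y": 0.1,"z": 0.95,"rx": 0,"ry": 0,"rz": 0.4,"hand": 0.5},{"x": -1.1,"y": 0.1,"z": 1.25,"rx": 0,"ry": 0,"rz": 0.4,"hand": 0.5},{"x": -1.3,"y": 0.1,"z": 1.46,"rx": 0,"ry": 0,"rz": 0.4,"hand": 0.5},{"x": -1.3,"y": 0.1,"z": 1.46,"rx": 0,"ry": 0,"rz": 0.4,"hand": 0.5}]'

```text
time_s: 2.7
tcp_pos: [0.4932, 0.2009, 0.0227]
ee_rot: [0.669, 0.638, -0.274, 0.265]
contact_force: [0.7, 0.8, 0.3]
finger_gap: 0.0427
```

Run:
```python
from h import *
plan([.486,.16,.02],-92.5)
a=read_camera("scene");b=read_camera("top")
A=cv2.resize(a[170:270,290:410],None,fx=3,fy=3);B=cv2.resize(b[150:250,130:250],None,fx=3,fy=3)
cv2.imwrite("pics/a2.png",np.hstack([A,B])[:,:,::-1])
```

```text
t 2.7 tcp [0.4932 0.2009 0.0227] F [0.7 0.8 0.3] gap 0.0427 j [ 0.49  0.6   0.12  1.56 -0.65  2.27]
shift [-0.685 -0.133  0.772] turn [ 0.11 -0.24 -0.25]
```

View pics/a2.png

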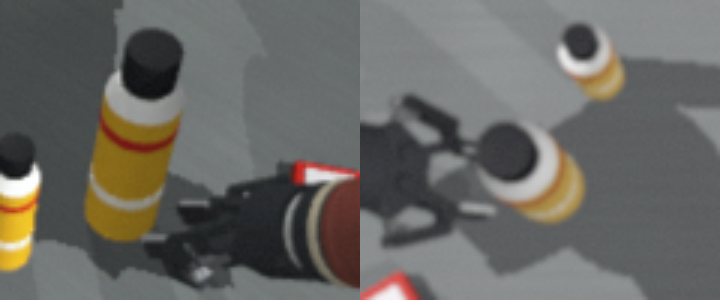

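Both fingers sit low, one each side of the can's axis, with a few cm still to go. I start the push slowly.

apply_moves --commands '[{"x": -0.12,"y": -0.06,"z": 0.16,"rx": 0,"ry": 0,"rz": 0,"hand": 0.5},{"x": -0.24,"y": -0.06,"z": 0.28,"rx": 0,"ry": 0,"rz": 0,"hand": 0.5},{"x": -0.36,"y": -0.06,"z": 0.4,"rx": 0,"ry": 0,"rz": 0,"hand": 0.5},{"x": -0.48,"y": -0.06,"z": 0.52,"rx": 0,"ry": 0,"rz": 0,"hand": 0.5},{"x": -0.6,"y": -0.06,"z": 0.65,"rx": 0,"ry": 0,"rz": 0,"hand": 0.5}]'

```text
time_s: 3.42
tcp_pos: [0.4887, 0.1651, 0.0194]
ee_rot: [0.669, 0.638, -0.275, 0.264]
contact_force: [-0.0, 2.4, 1.0]
finger_gap: 0.0429
```

Run:
```python
from h import *
plan([.4855,.11,.02],-92.5)
```

```text
t 3.425 tcp [0.4887 0.1651 0.0194] F [-0.   2.4  1. ] gap 0.0429 j [ 0.44  0.52  0.01  1.5  -0.67  2.21]
shift [-0.989 -0.016  0.961] turn [ 0.03 -0.18 -0.18]
```

apply_moves --commands '[{"x": -0.18,"y": 0,"z": 0.17,"rx": 0,"ry": 0,"rz": 0,"hand": 0.5},{"x": -0.37,"y": 0,"z": 0.36,"rx": 0,"ry": 0,"rz": 0,"hand": 0.5},{"x": -0.57,"y": 0,"z": 0.56,"rx": 0,"ry": 0,"rz": 0,"hand": 0.5},{"x": -0.78,"y": 0,"z": 0.76,"rx": 0,"ry": 0,"rz": 0,"hand": 0.5},{"x": -0.98,"y": 0,"z": 0.96,"rx": 0,"ry": 0,"rz": 0,"hand": 0.5}]'

```text
time_s: 4.05
tcp_pos: [0.486, 0.1098, 0.0197]
ee_rot: [0.669, 0.638, -0.275, 0.264]
contact_force: [-0.0, 2.6, -1.3]
finger_gap: 0.0429
```

Run:
```python
from h import *
plan([.4835,.055,.02],-92.5)
a=read_camera("scene");b=read_camera("top")
A=cv2.resize(a[150:270,220:360],None,fx=2.8,fy=2.8);B=cv2.resize(b[150:270,180:320],None,fx=2.8,fy=2.8)
cv2.imwrite("pics/a3.png",np.hstack([A,B])[:,:,::-1])
```

```text
t 4.05 tcp [0.486  0.1098 0.0197] F [-0.   2.6 -1.3] gap 0.0429 j [ 0.36  0.4  -0.14  1.4  -0.71  2.11]
shift [-0.978 -0.001  0.961] turn [ 0.02 -0.17 -0.18]
```

View pics/a3.png

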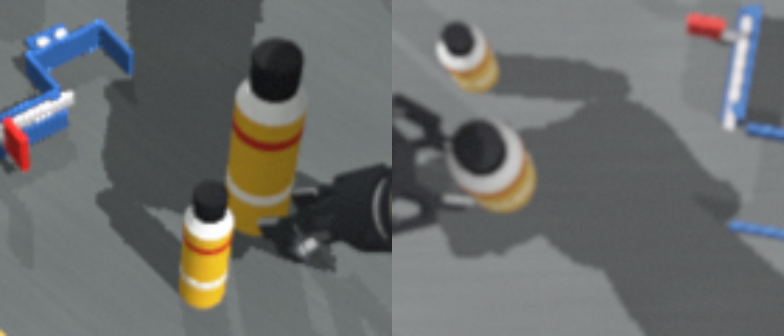

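The can is upright and nested between the fingers, cap at top px (211,202.5). I keep pushing.

apply_moves --commands '[{"x": -0.19,"y": 0,"z": 0.19,"rx": 0,"ry": 0,"rz": 0,"hand": 0.5},{"x": -0.38,"y": 0,"z": 0.38,"rx": 0,"ry": 0,"rz": 0,"hand": 0.5},{"x": -0.58,"y": 0,"z": 0.57,"rx": 0,"ry": 0,"rz": 0,"hand": 0.5},{"x": -0.78,"y": 0,"z": 0.76,"rx": 0,"ry": 0,"rz": 0,"hand": 0.5},{"x": -0.98,"y": 0,"z": 0.96,"rx": 0,"ry": 0,"rz": 0,"hand": 0.5}]'

```text
time_s: 4.78
tcp_pos: [0.4835, 0.055, 0.02]
ee_rot: [0.669, 0.638, -0.275, 0.264]
contact_force: [-0.1, 1.5, -1.1]
finger_gap: 0.0426
```

Run:
```python
from h import *
plan([.481,0.0,.02],-92.5)
print(ray("top",(211.1,202.5),.22)-np.array([.486,.1098]))
```

```text
t 4.775 tcp [0.4835 0.055  0.02  ] F [-0.1  1.5 -1.1] gap 0.0426 j [ 0.27  0.28 -0.27  1.31 -0.74  2.  ]
shift [-0.975  0.001  0.971] turn [ 0.01 -0.17 -0.17]
[-0.00320778 -0.0321168 ]
```

apply_moves --commands '[{"x": -0.19,"y": 0,"z": 0.19,"rx": 0,"ry": 0,"rz": 0,"hand": 0.5},{"x": -0.38,"y": 0,"z": 0.38,"rx": 0,"ry": 0,"rz": 0,"hand": 0.5},{"x": -0.58,"y": 0,"z": 0.57,"rx": 0,"ry": 0,"rz": 0,"hand": 0.5},{"x": -0.78,"y": 0,"z": 0.77,"rx": 0,"ry": 0,"rz": 0,"hand": 0.5},{"x": -0.98,"y": 0,"z": 0.97,"rx": 0,"ry": 0,"rz": 0,"hand": 0.5}]'

```text
time_s: 5.4
tcp_pos: [0.4811, -0.0, 0.0203]
ee_rot: [0.669, 0.638, -0.275, 0.264]
contact_force: [-0.2, 1.8, -0.8]
finger_gap: 0.0425
```

apply_moves --commands '[{"x": -0.19,"y": 0,"z": 0.19,"rx": 0,"ry": 0,"rz": 0,"hand": 0.5},{"x": -0.38,"y": 0,"z": 0.38,"rx": 0,"ry": 0,"rz": 0,"hand": 0.5},{"x": -0.58,"y": 0,"z": 0.57,"rx": 0,"ry": 0,"rz": 0,"hand": 0.5},{"x": -0.78,"y": 0,"z": 0.77,"rx": 0,"ry": 0,"rz": 0,"hand": 0.5},{"x": -0.9,"y": 0,"z": 0.89,"rx": 0,"ry": 0,"rz": 0,"hand": 0.5}]'

```text
time_s: 6.02
tcp_pos: [0.4788, -0.0506, 0.0205]
ee_rot: [0.669, 0.638, -0.275, 0.264]
contact_force: [0.4, 2.0, -0.7]
finger_gap: 0.0427
```

Run:
```python
from h import *
plan([.4765,-.1,.02],-96)
a=read_camera("scene");b=read_camera("top")
A=cv2.resize(a[120:240,180:320],None,fx=2.8,fy=2.8);B=cv2.resize(b[145:265,230:370],None,fx=2.8,fy=2.8)
cv2.imwrite("pics/a4.png",np.hstack([A,B])[:,:,::-1])
```

```text
t 6.025 tcp [ 0.4788 -0.0506  0.0205] F [ 0.4  2.  -0.7] gap 0.0427 j [ 0.07  0.08 -0.5   1.11 -0.78  1.73]
shift [-0.869 -0.001  0.88 ] turn [ 2.49 -0.17  2.28]
```

View pics/a4.png

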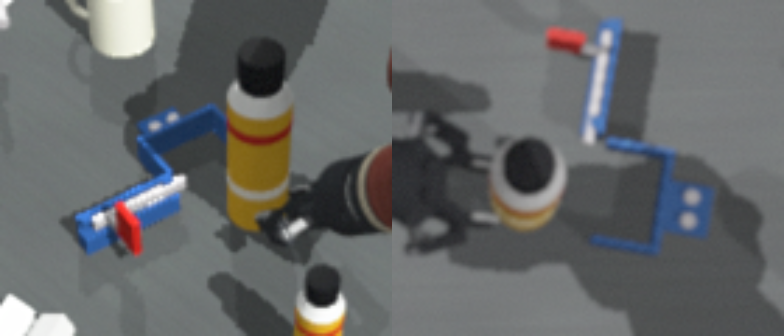

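Run:
```python
from h import *
R,o=bay["R"],bay["o"];c=ray("top",(278.9,203.6),.22);t=np.array([.4788,-.0506])
print("can",c,R.T@(c-o),"off",c-t)
```

```text
can [ 0.47654434 -0.07958523] [-0.09490911 -0.01622322] off [-0.00225566 -0.02898523]
```

Cap at top px (279,203.6), so the can is upright at bay (-95,-16) mm and heading straight for home. I continue.

apply_moves --commands '[{"x": -0.17,"y": 0,"z": 0.17,"rx": 0,"ry": 0,"rz": 0,"hand": 0.5},{"x": -0.34,"y": 0,"z": 0.34,"rx": 0,"ry": 0,"rz": 0,"hand": 0.5},{"x": -0.51,"y": 0,"z": 0.51,"rx": 0,"ry": 0,"rz": 0,"hand": 0.5},{"x": -0.69,"y": 0,"z": 0.7,"rx": 0,"ry": 0,"rz": 0,"hand": 0.5},{"x": -0.87,"y": 0,"z": 0.88,"rx": 0,"ry": 0,"rz": 0,"hand": 0.5}]'

```text
time_s: 6.75
tcp_pos: [0.4767, -0.1001, 0.0201]
ee_rot: [0.669, 0.638, -0.275, 0.264]
contact_force: [1.0, 2.7, 1.4]
finger_gap: 0.0427
```

apply_moves --commands '[{"x": -0.12,"y": 0,"z": 0.12,"rx": 0,"ry": 0,"rz": 0,"hand": 0.5},{"x": -0.24,"y": 0,"z": 0.24,"rx": 0,"ry": 0,"rz": 0,"hand": 0.5},{"x": -0.36,"y": 0,"z": 0.36,"rx": 0,"ry": 0,"rz": 0,"hand": 0.5},{"x": -0.48,"y": 0,"z": 0.48,"rx": 0,"ry": 0,"rz": 0,"hand": 0.5},{"x": -0.6,"y": 0,"z": 0.6,"rx": 0,"ry": 0,"rz": 0,"hand": 0.5}]'

```text
time_s: 7.38
tcp_pos: [0.4751, -0.1336, 0.0199]
ee_rot: [0.669, 0.638, -0.275, 0.264]
contact_force: [-0.5, 3.3, 3.1]
finger_gap: 0.0425
```

Run:
```python
from h import *
plan([.4756,-.146,.02],-92.5)
a=read_camera("scene");b=read_camera("top")
A=cv2.resize(a[110:230,180:320],None,fx=2.8,fy=2.8);B=cv2.resize(b[145:265,230:370],None,fx=2.8,fy=2.8)
cv2.imwrite("pics/a5.png",np.hstack([A,B])[:,:,::-1])
```

```text
t 7.375 tcp [ 0.4751 -0.1336  0.0199] F [-0.5  3.3  3.1] gap 0.0425 j [-0.1  -0.07 -0.64  0.94 -0.78  1.49]
shift [-0.221  0.027  0.216] turn [ 0.03 -0.17 -0.17]
```

View pics/a5.png

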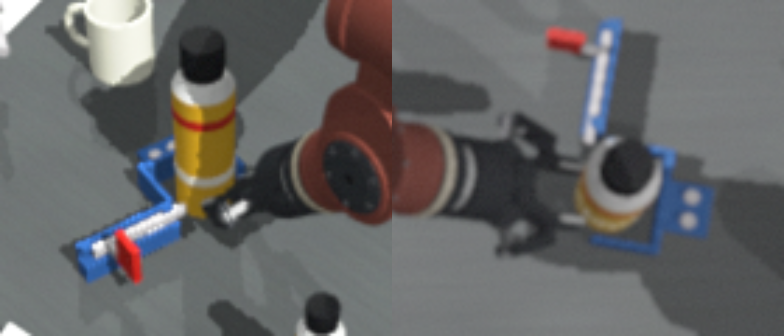

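The can is between the bay walls with about 12 mm to go, and the bar has not moved. Now small steps, watching the force.

apply_moves --commands '[{"x": -0.025,"y": 0,"z": 0.025,"rx": 0,"ry": 0,"rz": 0,"hand": 0.5},{"x": -0.05,"y": 0,"z": 0.05,"rx": 0,"ry": 0,"rz": 0,"hand": 0.5},{"x": -0.075,"y": 0,"z": 0.075,"rx": 0,"ry": 0,"rz": 0,"hand": 0.5},{"x": -0.1,"y": 0,"z": 0.1,"rx": 0,"ry": 0,"rz": 0,"hand": 0.5},{"x": -0.125,"y": 0,"z": 0.125,"rx": 0,"ry": 0,"rz": 0,"hand": 0.5}]'

```text
time_s: 8.1
tcp_pos: [0.4747, -0.1403, 0.0197]
ee_rot: [0.669, 0.638, -0.275, 0.264]
contact_force: [0.6, 2.5, 0.8]
finger_gap: 0.0426
```

Run:
```python
from h import *
plan([.4756,-.146,.02],-92.5)
R,o=bay["R"],bay["o"];c=ray("top",(314.3,204.3),.22);t=np.array([.4751,-.1336])
print("can",c,R.T@(c-o),"off",c-t)
```

```text
t 8.1 tcp [ 0.4747 -0.1403  0.0197] F [0.6 2.5 0.8] gap 0.0426 j [-0.12 -0.08 -0.65  0.93 -0.78  1.47]
shift [-0.105  0.029  0.095] turn [ 0.03 -0.18 -0.17]
can [ 0.47300381 -0.16130992] [-0.0141342 -0.0033053] off [-0.00209619 -0.02770992]
```

apply_moves --commands '[{"x": -0.015,"y": 0,"z": 0.015,"rx": 0,"ry": 0,"rz": 0,"hand": 0.5},{"x": -0.03,"y": 0,"z": 0.03,"rx": 0,"ry": 0,"rz": 0,"hand": 0.5},{"x": -0.045,"y": 0,"z": 0.045,"rx": 0,"ry": 0,"rz": 0,"hand": 0.5},{"x": -0.06,"y": 0,"z": 0.06,"rx": 0,"ry": 0,"rz": 0,"hand": 0.5},{"x": -0.07,"y": 0,"z": 0.07,"rx": 0,"ry": 0,"rz": 0,"hand": 0.5}]'

```text
time_s: 8.72
tcp_pos: [0.4746, -0.1443, 0.0198]
ee_rot: [0.669, 0.638, -0.275, 0.264]
contact_force: [-0.3, 3.0, 0.9]
finger_gap: 0.0426
```

apply_moves --commands '[{"x": -0.005,"y": 0,"z": 0.005,"rx": 0,"ry": 0,"rz": 0,"hand": 0.5},{"x": -0.01,"y": 0,"z": 0.01,"rx": 0,"ry": 0,"rz": 0,"hand": 0.5},{"x": -0.015,"y": 0,"z": 0.015,"rx": 0,"ry": 0,"rz": 0,"hand": 0.5},{"x": -0.02,"y": 0,"z": 0.02,"rx": 0,"ry": 0,"rz": 0,"hand": 0.5},{"x": -0.025,"y": 0,"z": 0.025,"rx": 0,"ry": 0,"rz": 0,"hand": 0.5}]'

```text
time_s: 9.35
tcp_pos: [0.4745, -0.1456, 0.0198]
ee_rot: [0.669, 0.638, -0.275, 0.264]
contact_force: [-0.1, 2.0, 1.0]
finger_gap: 0.0429
```

apply_moves --commands '[{"x": -0.007,"y": 0,"z": 0.007,"rx": 0,"ry": 0,"rz": 0,"hand": 0.5},{"x": -0.014,"y": 0,"z": 0.014,"rx": 0,"ry": 0,"rz": 0,"hand": 0.5},{"x": -0.021,"y": 0,"z": 0.021,"rx": 0,"ry": 0,"rz": 0,"hand": 0.5},{"x": -0.028,"y": 0,"z": 0.028,"rx": 0,"ry": 0,"rz": 0,"hand": 0.5},{"x": -0.028,"y": 0,"z": 0.028,"rx": 0,"ry": 0,"rz": 0,"hand": 0.5}]'

```text
time_s: 9.98
tcp_pos: [0.4745, -0.1473, 0.0198]
ee_rot: [0.669, 0.638, -0.275, 0.264]
contact_force: [-0.2, 2.1, 0.7]
finger_gap: 0.0426
```

Run:
```python
from h import *
plan([.4756,-.146,.02],-92.5)
b=read_camera("top")
k=mask(b,(0,0,0),(180,255,60),(300,330,190,220));N,L,st,c=cv2.connectedComponentsWithStats(k)
i=1+np.argmax(st[1:,4]);print(st[i],c[i])
R,o=bay["R"],bay["o"];p=ray("top",c[i],.22);print(R.T@(p-o))
```

```text
t 9.975 tcp [ 0.4745 -0.1473  0.0198] F [-0.2  2.1  0.7] gap 0.0426 j [-0.13 -0.09 -0.66  0.91 -0.78  1.45]
shift [ 0.02   0.027 -0.026] turn [ 0.03 -0.17 -0.18]
[310 196  18  19 252] [318.86904762 204.84126984]
[-0.00356181 -0.00268089]
```

apply_moves --commands '[{"x": -0.007,"y": 0,"z": 0.007,"rx": 0,"ry": 0,"rz": 0,"hand": 0.5},{"x": -0.014,"y": 0,"z": 0.014,"rx": 0,"ry": 0,"rz": 0,"hand": 0.5},{"x": -0.021,"y": 0,"z": 0.021,"rx": 0,"ry": 0,"rz": 0,"hand": 0.5},{"x": -0.028,"y": 0,"z": 0.028,"rx": 0,"ry": 0,"rz": 0,"hand": 0.5},{"x": -0.028,"y": 0,"z": 0.028,"rx": 0,"ry": 0,"rz": 0,"hand": 0.5}]'

```text
time_s: 10.65
tcp_pos: [0.4744, -0.1487, 0.0198]
ee_rot: [0.669, 0.638, -0.275, 0.264]
contact_force: [-0.5, 4.4, -0.1]
finger_gap: 0.0426
```

apply_moves --commands '[{"x": -0.006,"y": 0,"z": 0.006,"rx": 0,"ry": 0,"rz": 0,"hand": 0.5},{"x": -0.012,"y": 0,"z": 0.012,"rx": 0,"ry": 0,"rz": 0,"hand": 0.5},{"x": -0.018,"y": 0,"z": 0.018,"rx": 0,"ry": 0,"rz": 0,"hand": 0.5},{"x": -0.018,"y": 0,"z": 0.018,"rx": 0,"ry": 0,"rz": 0,"hand": 0.5},{"x": -0.018,"y": 0,"z": 0.018,"rx": 0,"ry": 0,"rz": 0,"hand": 0.5}]'

```text
time_s: 11.28
tcp_pos: [0.4745, -0.1493, 0.0197]
ee_rot: [0.669, 0.639, -0.274, 0.264]
contact_force: [0.7, 8.7, 2.7]
finger_gap: 0.0428
```

The force rose from 2 to 8.7 N over about 1 mm while the camera puts the can near x≈0, so it is home. I back off straight and rise.

apply_moves --commands '[{"x": 0.1,"y": 0,"z": -0.1,"rx": 0,"ry": 0,"rz": 0,"hand": 0.5},{"x": 0.4,"y": 0,"z": -0.4,"rx": 0,"ry": 0,"rz": 0,"hand": 0.5},{"x": 0.8,"y": 0,"z": -0.8,"rx": 0,"ry": 0,"rz": 0,"hand": 0.5},{"x": 1.2,"y": 0,"z": -1.2,"rx": 0,"ry": 0,"rz": 0,"hand": 0.5},{"x": 1.6,"y": 0,"z": -1.6,"rx": 0,"ry": 0,"rz": 0,"hand": 0.5}]'

```text
time_s: 11.9
tcp_pos: [0.4784, -0.0589, 0.0202]
ee_rot: [0.669, 0.638, -0.275, 0.265]
contact_force: [0.2, -0.1, -0.1]
finger_gap: 0.0425
```

Run:
```python
from h import *
a=read_camera("scene");b=read_camera("top")
R,o=bay["R"],bay["o"]
k=mask(b,(0,0,0),(180,255,60),(305,335,190,222));N,L,st,c=cv2.connectedComponentsWithStats(k)
i=1+np.argmax(st[1:,4]);print(st[i],c[i],R.T@(ray("top",c[i],.22)-o))
k=mask(b,(0,150,90),(8,255,255),(275,310,140,170));N,L,st,c=cv2.connectedComponentsWithStats(k)
i=1+np.argmax(st[1:,4]);print("tab",c[i],R.T@(ray("top",c[i],.074)-o))
q=R@[-.086,.18]+o;print("start",q);plan([*q,.22],np.degrees(bay["th"])+90,-30)
A=cv2.resize(a[110:230,180:320],None,fx=2.8,fy=2.8);B=cv2.resize(b[145:265,230:370],None,fx=2.8,fy=2.8)
cv2.imwrite("pics/a6.png",np.hstack([A,B])[:,:,::-1])
```

```text
[312 196  17  19 241] [319.89211618 204.76763485] [-0.00126715 -0.00209193]
tab [291.5      158.953125] [-0.08345082  0.13080787]
start [ 0.66699627 -0.12765796]
t 12.0 tcp [ 0.4787 -0.0581  0.02  ] F [-0.4 -0.6  1.1] gap 0.0426 j [ 0.05  0.06 -0.51  1.09 -0.78  1.71]
shift [-4.604  4.789 -2.457] turn [-11.02  61.39 -85.37]
```

View pics/a6.png

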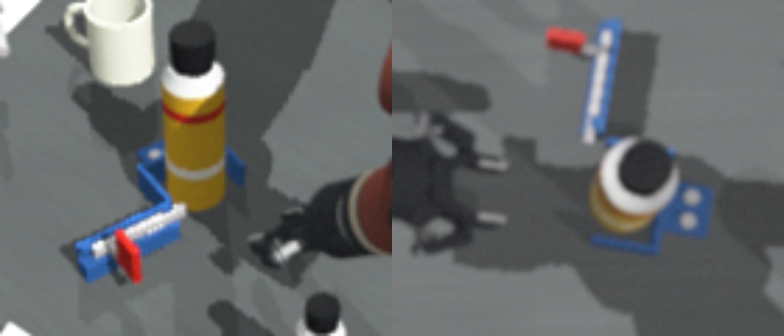

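The can stands upright at home, about (-1.3,-2.1) mm in the bay frame, and the bar is still open with its tab at bay y≈131 mm. I lift next.

apply_moves --commands '[{"x": -0.8,"y": 0,"z": -0.8,"rx": 0,"ry": 0,"rz": 0,"hand": 1},{"x": -1.6,"y": 0,"z": -1.6,"rx": 0,"ry": 0,"rz": 0,"hand": 1},{"x": -2.4,"y": 0,"z": -2.4,"rx": 0,"ry": 0,"rz": 0,"hand": 1},{"x": -3.2,"y": 0,"z": -3.2,"rx": 0,"ry": 0,"rz": 0,"hand": 1},{"x": -3.6,"y": 0,"z": -3.6,"rx": 0,"ry": 0,"rz": 0,"hand": 1}]'

```text
time_s: 12.62
tcp_pos: [0.4786, -0.0608, 0.2266]
ee_rot: [0.669, 0.638, -0.274, 0.266]
contact_force: [0.2, 0.3, -0.4]
finger_gap: 0.0001
```

Run:
```python
from h import *
q=bay["R"]@[-.088,.185]+bay["o"];plan([*q,.2],np.degrees(bay["th"])+90,-20)
```

```text
t 12.625 tcp [ 0.4786 -0.0608  0.2266] F [ 0.2  0.3 -0.4] gap 0.0001 j [ 0.05 -0.13 -0.31  1.48 -0.78  1.7 ]
shift [-0.52   4.909  1.497] turn [-18.    53.47 -82.98]
```

apply_moves --commands '[{"x": -0.1,"y": 0.6,"z": 0.1,"rx": -1.8,"ry": 5.3,"rz": -8.3,"hand": 1},{"x": -0.2,"y": 1.2,"z": 0.3,"rx": -3.6,"ry": 10.6,"rz": -16.6,"hand": 1},{"x": -0.3,"y": 1.8,"z": 0.5,"rx": -5.4,"ry": 15.9,"rz": -24.9,"hand": 1},{"x": -0.4,"y": 2.4,"z": 0.7,"rx": -7.2,"ry": 21.2,"rz": -33.2,"hand": 1},{"x": -0.4,"y": 3,"z": 0.8,"rx": -9,"ry": 26.5,"rz": -41.5,"hand": 1}]'

```text
time_s: 13.25
tcp_pos: [0.5968, -0.1008, 0.2132]
ee_rot: [0.422, 0.894, -0.143, 0.051]
contact_force: [1.0, -0.3, 0.2]
finger_gap: 0.0001
```

Run:
```python
from h import *
q=bay["R"]@[-.088,.185]+bay["o"];plan([*q,.2],np.degrees(bay["th"])+90,-20)
```

```text
t 13.25 tcp [ 0.5968 -0.1008  0.2132] F [ 1.  -0.3  0.2] gap 0.0001 j [-0.23  0.1   0.04  1.46 -0.3   0.64]
shift [-1.615  1.131  0.451] turn [ -9.16  26.67 -41.22]
```

apply_moves --commands '[{"x": -0.32,"y": 0.22,"z": 0.09,"rx": -1.8,"ry": 5.3,"rz": -8.2,"hand": 1},{"x": -0.64,"y": 0.44,"z": 0.18,"rx": -3.6,"ry": 10.6,"rz": -16.4,"hand": 1},{"x": -0.96,"y": 0.66,"z": 0.27,"rx": -5.4,"ry": 15.9,"rz": -24.6,"hand": 1},{"x": -1.28,"y": 0.88,"z": 0.36,"rx": -7.2,"ry": 21.2,"rz": -32.8,"hand": 1},{"x": -1.6,"y": 1.13,"z": 0.45,"rx": -9.1,"ry": 26.6,"rz": -41.2,"hand": 1}]'

```text
time_s: 13.88
tcp_pos: [0.6661, -0.1257, 0.2021]
ee_rot: [0.138, 0.979, -0.003, -0.15]
contact_force: [0.9, -0.6, 0.8]
finger_gap: 0.0001
```

Run:
```python
from h import *
q=bay["R"]@[-.088,.185]+bay["o"];plan([*q,.048],np.degrees(bay["th"])+90,-20)
```

```text
t 13.875 tcp [ 0.6661 -0.1257  0.2021] F [ 0.9 -0.6  0.8] gap 0.0001 j [-0.35  0.86  0.97  1.98 -0.07 -0.06]
shift [-1.275  0.195  3.634] turn [-1.23  2.9  -4.69]
```

apply_moves --commands '[{"x": -0.3,"y": 0.1,"z": 0.9,"rx": -1.2,"ry": 2.9,"rz": -4.7,"hand": 1},{"x": -0.6,"y": 0.2,"z": 1.8,"rx": -1.2,"ry": 2.9,"rz": -4.7,"hand": 1},{"x": -0.95,"y": 0.2,"z": 2.7,"rx": -1.2,"ry": 2.9,"rz": -4.7,"hand": 1},{"x": -1.27,"y": 0.2,"z": 3.63,"rx": -1.2,"ry": 2.9,"rz": -4.7,"hand": 1},{"x": -1.27,"y": 0.2,"z": 3.63,"rx": -1.2,"ry": 2.9,"rz": -4.7,"hand": 1}]'

```text
time_s: 14.5
tcp_pos: [0.6702, -0.1251, 0.0454]
ee_rot: [0.1, 0.979, 0.017, -0.175]
contact_force: [-1.3, 1.4, 1.1]
finger_gap: 0.0003
```

Run:
```python
from h import *
R,o=bay["R"],bay["o"]
q=R@[-.086,.15]+o;plan([*q,.048],np.degrees(bay["th"])+90,-20)
print("tcp bay",R.T@(get_obs()["tcp_pos"][:2]-o))
a=read_camera("scene");b=read_camera("top")
A=cv2.resize(a[130:250,160:300],None,fx=2.8,fy=2.8);B=cv2.resize(b[115:235,230:370],None,fx=2.8,fy=2.8)
cv2.imwrite("pics/a7.png",np.hstack([A,B])[:,:,::-1])
```

```text
t 14.5 tcp [ 0.6702 -0.1251  0.0454] F [-1.3  1.4  1.1] gap 0.0003 j [-0.35  0.94  0.79  1.77 -0.05 -0.14]
shift [ 0.786 -0.08   0.221] turn [-0.04 -0.23 -0.12]
tcp bay [-0.08913775  0.18257763]
```

View pics/a7.png

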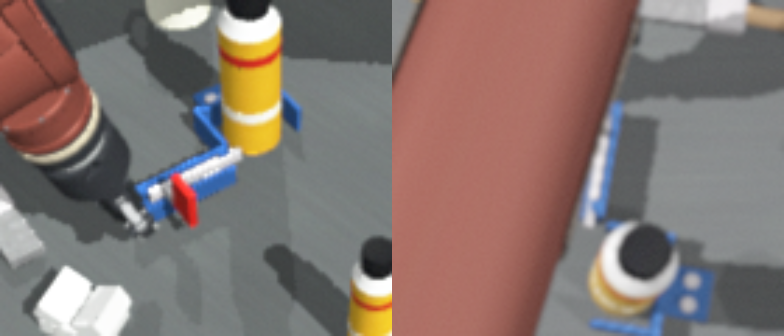

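The fingers are behind the red tab, seen at left-panel (185,200), and clear of the V-block and the can. Now I push towards bay -y.

apply_moves --commands '[{"x": 0.2,"y": -0.05,"z": 0.06,"rx": 0,"ry": 0,"rz": 0,"hand": 1},{"x": 0.4,"y": -0.08,"z": 0.13,"rx": 0,"ry": 0,"rz": 0,"hand": 1},{"x": 0.6,"y": -0.08,"z": 0.19,"rx": 0,"ry": 0,"rz": 0,"hand": 1},{"x": 0.75,"y": -0.08,"z": 0.24,"rx": 0,"ry": 0,"rz": 0,"hand": 1},{"x": 0.9,"y": -0.08,"z": 0.3,"rx": 0,"ry": 0,"rz": 0,"hand": 1}]'

```text
time_s: 15.22
tcp_pos: [0.6353, -0.1206, 0.0515]
ee_rot: [0.1, 0.98, 0.016, -0.171]
contact_force: [1.9, -0.3, 0.9]
finger_gap: -0.0001
```

Run:
```python
from h import *
R,o=bay["R"],bay["o"]
q=R@[-.086,.095]+o;plan([*q,.047],np.degrees(bay["th"])+90,-20)
print("tcp bay",R.T@(get_obs()["tcp_pos"][:2]-o))
```

```text
t 15.225 tcp [ 0.6353 -0.1206  0.0515] F [ 1.9 -0.3  0.9] gap -0.0001 j [-0.36  0.78  0.57  1.7  -0.06 -0.15]
shift [ 1.198 -0.014  0.549] turn [-0.1   0.27 -0.12]
tcp bay [-0.08650934  0.14752909]
```

apply_moves --commands '[{"x": 0.24,"y": 0,"z": 0.11,"rx": 0,"ry": 0,"rz": 0,"hand": 1},{"x": 0.48,"y": 0,"z": 0.22,"rx": 0,"ry": 0,"rz": 0,"hand": 1},{"x": 0.72,"y": 0,"z": 0.33,"rx": 0,"ry": 0,"rz": 0,"hand": 1},{"x": 0.96,"y": 0,"z": 0.44,"rx": 0,"ry": 0,"rz": 0,"hand": 1},{"x": 1.2,"y": 0,"z": 0.55,"rx": 0,"ry": 0,"rz": 0,"hand": 1}]'

```text
time_s: 15.85
tcp_pos: [0.5837, -0.11, 0.0466]
ee_rot: [0.1, 0.98, 0.016, -0.171]
contact_force: [2.3, -0.9, 1.7]
finger_gap: -0.0003
```

Run:
```python
from h import *
R,o=bay["R"],bay["o"]
q=R@[-.086,.07]+o;plan([*q,.047],np.degrees(bay["th"])+90,-20)
print("tcp bay",R.T@(get_obs()["tcp_pos"][:2]-o))
```

```text
t 15.85 tcp [ 0.5837 -0.11    0.0466] F [ 2.3 -0.9  1.7] gap -0.0003 j [-0.38  0.6   0.31  1.62 -0.06 -0.16]
shift [ 0.588 -0.016  0.201] turn [-0.09  0.27 -0.11]
tcp bay [-0.08661646  0.09486327]
```

apply_moves --commands '[{"x": 0.12,"y": 0,"z": 0.04,"rx": 0,"ry": 0,"rz": 0,"hand": 1},{"x": 0.24,"y": 0,"z": 0.08,"rx": 0,"ry": 0,"rz": 0,"hand": 1},{"x": 0.36,"y": 0,"z": 0.12,"rx": 0,"ry": 0,"rz": 0,"hand": 1},{"x": 0.48,"y": 0,"z": 0.16,"rx": 0,"ry": 0,"rz": 0,"hand": 1},{"x": 0.56,"y": 0,"z": 0.19,"rx": 0,"ry": 0,"rz": 0,"hand": 1}]'

```text
time_s: 16.48
tcp_pos: [0.5597, -0.1049, 0.0461]
ee_rot: [0.1, 0.98, 0.017, -0.172]
contact_force: [1.9, -1.1, 0.9]
finger_gap: 0.0002
```

apply_moves --commands '[{"x": 0.02,"y": 0,"z": 0.007,"rx": 0,"ry": 0,"rz": 0,"hand": 1},{"x": 0.04,"y": 0,"z": 0.014,"rx": 0,"ry": 0,"rz": 0,"hand": 1},{"x": 0.06,"y": 0,"z": 0.02,"rx": 0,"ry": 0,"rz": 0,"hand": 1},{"x": 0.07,"y": 0,"z": 0.024,"rx": 0,"ry": 0,"rz": 0,"hand": 1},{"x": 0.07,"y": 0,"z": 0.024,"rx": 0,"ry": 0,"rz": 0,"hand": 1}]'

```text
time_s: 17.1
tcp_pos: [0.557, -0.1043, 0.0461]
ee_rot: [0.1, 0.98, 0.017, -0.172]
contact_force: [1.6, -0.3, 0.5]
finger_gap: 0.0
```

apply_moves --commands '[{"x": 0.015,"y": 0,"z": 0.005,"rx": 0,"ry": 0,"rz": 0,"hand": 1},{"x": 0.03,"y": 0,"z": 0.01,"rx": 0,"ry": 0,"rz": 0,"hand": 1},{"x": 0.04,"y": 0,"z": 0.014,"rx": 0,"ry": 0,"rz": 0,"hand": 1},{"x": 0.05,"y": 0,"z": 0.018,"rx": 0,"ry": 0,"rz": 0,"hand": 1},{"x": 0.05,"y": 0,"z": 0.018,"rx": 0,"ry": 0,"rz": 0,"hand": 1}]'

```text
time_s: 17.73
tcp_pos: [0.555, -0.1039, 0.0462]
ee_rot: [0.1, 0.98, 0.017, -0.172]
contact_force: [2.6, -0.8, 0.4]
finger_gap: 0.0002
```

apply_moves --commands '[{"x": 0.015,"y": 0,"z": 0.005,"rx": 0,"ry": 0,"rz": 0,"hand": 1},{"x": 0.03,"y": 0,"z": 0.01,"rx": 0,"ry": 0,"rz": 0,"hand": 1},{"x": 0.04,"y": 0,"z": 0.014,"rx": 0,"ry": 0,"rz": 0,"hand": 1},{"x": 0.05,"y": 0,"z": 0.018,"rx": 0,"ry": 0,"rz": 0,"hand": 1},{"x": 0.05,"y": 0,"z": 0.018,"rx": 0,"ry": 0,"rz": 0,"hand": 1}]'

```text
time_s: 18.35
tcp_pos: [0.5547, -0.1039, 0.0463]
ee_rot: [0.1, 0.98, 0.016, -0.17]
contact_force: [10.1, -0.4, -1.9]
finger_gap: -0.0003
```

apply_moves --commands '[{"x": 0.015,"y": 0,"z": 0.005,"rx": 0,"ry": 0,"rz": 0,"hand": 1},{"x": 0.03,"y": 0,"z": 0.01,"rx": 0,"ry": 0,"rz": 0,"hand": 1},{"x": 0.04,"y": 0,"z": 0.014,"rx": 0,"ry": 0,"rz": 0,"hand": 1},{"x": 0.04,"y": 0,"z": 0.014,"rx": 0,"ry": 0,"rz": 0,"hand": 1},{"x": 0.04,"y": 0,"z": 0.014,"rx": 0,"ry": 0,"rz": 0,"hand": 1}]'

```text
time_s: 18.98
tcp_pos: [0.5546, -0.1039, 0.0464]
ee_rot: [0.1, 0.981, 0.016, -0.168]
contact_force: [17.3, -2.4, -5.1]
finger_gap: -0.0005
```

Run:
```python
from h import *
R,o=bay["R"],bay["o"]
print("tcp bay",R.T@(get_obs()["tcp_pos"][:2]-o),get_obs()["contact_force"])
a=read_camera("scene")
k=mask(a,(0,170,100),(6,255,255),(200,290,150,230));N,L,st,c=cv2.connectedComponentsWithStats(k)
for i in range(1,N):
    if st[i,4]>20: print(st[i],c[i],R.T@(ray("scene",c[i],.052)-o))
cv2.imwrite("pics/a8.png",cv2.resize(a[100:250,160:340],None,fx=4,fy=4)[:,:,::-1])
```

```text
tcp bay [-0.08675276  0.06512637] [17.26692018 -2.43157745 -5.14706422]
[239 150  19   4  31] [247.93548387 151.67741935] [ 0.05452299 -0.03032825]
[248 180   7  18  46] [252.         190.17391304] [-0.09095773  0.05060078]
```

View pics/a8.png

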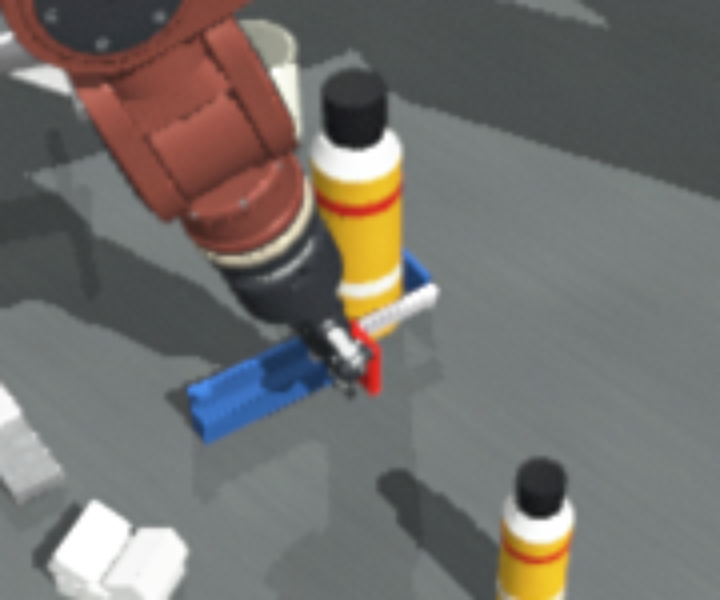

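The bar is across the mouth, and the force rises to 17 N with no further motion at the expected place, so it is against its stop. I back off and lift away.

apply_moves --commands '[{"x": -0.1,"y": 0,"z": -0.03,"rx": 0,"ry": 0,"rz": 0,"hand": 1},{"x": -0.5,"y": 0,"z": -0.17,"rx": 0,"ry": 0,"rz": 0,"hand": 1},{"x": -1.0,"y": 0,"z": -0.34,"rx": 0,"ry": 0,"rz": 0,"hand": 1},{"x": -1.5,"y": 0,"z": -0.5,"rx": 0,"ry": 0,"rz": 0,"hand": 1},{"x": -2.0,"y": 0,"z": -0.68,"rx": 0,"ry": 0,"rz": 0,"hand": 1}]'

```text
time_s: 19.65
tcp_pos: [0.6337, -0.12, 0.0441]
ee_rot: [0.1, 0.98, 0.017, -0.173]
contact_force: [-0.6, -0.3, 0.5]
finger_gap: -0.0001
```

apply_moves --commands '[{"x": 0.3,"y": 0,"z": -0.9,"rx": 0,"ry": 0,"rz": 0,"hand": 1},{"x": 0.6,"y": 0,"z": -1.8,"rx": 0,"ry": 0,"rz": 0,"hand": 1},{"x": 0.9,"y": 0,"z": -2.7,"rx": 0,"ry": 0,"rz": 0,"hand": 1},{"x": 0.9,"y": 0,"z": -2.7,"rx": 0,"ry": 0,"rz": 0,"hand": 1},{"x": 0.9,"y": 0,"z": -2.7,"rx": 0,"ry": 0,"rz": 0,"hand": 1}]'

```text
time_s: 20.27
tcp_pos: [0.6364, -0.1204, 0.1574]
ee_rot: [0.1, 0.98, 0.017, -0.173]
contact_force: [-0.3, 0.3, -0.7]
finger_gap: -0.0001
```

Run:
```python
from h import *
R,o=bay["R"],bay["o"]
print(get_obs()["time_s"],get_obs()["tcp_pos"],get_obs()["contact_force"])
a=read_camera("scene");b=read_camera("top")
k=mask(b,(0,0,0),(180,255,60),(305,335,190,222));N,L,st,c=cv2.connectedComponentsWithStats(k)
i=1+np.argmax(st[1:,4]);print(st[i],c[i],R.T@(ray("top",c[i],.22)-o))
A=cv2.resize(a[100:250,150:325],None,fx=2.3,fy=2.3);B=cv2.resize(b[115:265,200:375],None,fx=2.3,fy=2.3)
cv2.imwrite("pics/a9.png",np.hstack([A,B])[:,:,::-1])
```

```text
20.275 [ 0.63637802 -0.12041388  0.15736162] [-0.30369853  0.28378139 -0.71021258]
[312 208  11   6  15] [316.46666667 211.4       ] [-0.00659311 -0.01874689]
```

View pics/a9.png

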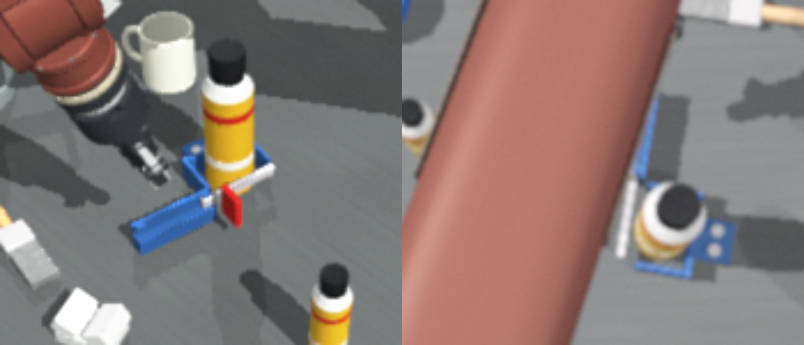

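The can is upright at home, with its cap at top px about (321,204), unchanged within a pixel. The bar lies across the mouth and the hand is clear. The 15-pixel cap mask failed on shadow, so I read the cap by eye.

```bash
python3 -c "
from plant import *
print(job_done())"
```

```text
the job is handed in; nothing more can be done
None
```

The can is fully home in the bay and the bar is shut behind it; I handed the job in at about 20 s of the 64 s allowed. No verdict is reported.

- **Can:** I pushed it low down with two half-open, tilted fingers straight into the bay. Force readings stayed around 2–3 N on the way and rose to 8.7 N at the back stop. After I backed off, the camera put the can at about (-1.3, -2.1) mm in the bay frame, upright, with the bar still open.
- **Bar:** I pushed the red tab with the closed fingers until it stopped, with 17 N and no further motion. The finger was where a shut bar should put it, and the picture shows the bar across the mouth.
- **Last checks:** In the final picture the can is upright and unmoved within about a pixel, and the hand is clear with about zero force. The neighbours in view (mug, V-block, brush, small can) look undisturbed.
- **Check that failed:** the last automatic cap measurement caught only 15 shadowed pixels and gave a false (-6.6, -18.7) mm. I read the cap from the picture instead, and it agreed with the earlier good measurement.
- **Not checked at the end:** the tape, oil bottle, fitting and magnet were outside the last view or mostly so. The tool never went down near them.

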